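# Sweep the stray union nuts off the bench into their drawer compartment

### The job

Three loose union nuts are lying on the bench top above the open drawer. Sweep them across the wood and off the bench's front edge so that all three drop into, and come to rest in, the drawer compartment that already holds nuts of the same kind; only slide them along, do not pick them up. Leave the hose fitting, the screw plug, the oil bottle and the spanner where they are.

Things in the scene. Friction and masses are not known exactly. Their poses are not given: they have to be found in the camera images.
- nut1_center (a point): a loose steel union nut lying flat on the bench: plain hexagonal ring, 32 mm across flats (37 mm across corners), 24 mm high, 22 mm open bore, about 75 g (50 to 105 g); this point is its centre, 12 mm above the bench top; slides on the wood with a friction coefficient of 0.48 to 0.72. One of three alike
- nut2_center (a point): a loose steel union nut lying flat on the bench: plain hexagonal ring, 32 mm across flats (37 mm across corners), 24 mm high, 22 mm open bore, about 75 g (50 to 105 g); this point is its centre, 12 mm above the bench top; slides on the wood with a friction coefficient of 0.48 to 0.72. One of three alike
- nut3_center (a point): a loose steel union nut lying flat on the bench: plain hexagonal ring, 32 mm across flats (37 mm across corners), 24 mm high, 22 mm open bore, about 75 g (50 to 105 g); this point is its centre, 12 mm above the bench top; slides on the wood with a friction coefficient of 0.48 to 0.72. One of three alike
- table: the beech bench top, 40 mm thick, surface at z = 0, 1.6 m wide. Origin: on the top surface at the middle of its front edge, the straight edge (parallel to world y, running past both sides of the drawer) on the side away from the robot, +x beyond it is open air above the drawer. Fixed
- stock_nuts: the stock in the right compartment: five union nuts like the loose ones, fixed on its floor (24 mm high). Origin: middle of the compartment's floor, 145 mm below the bench top; axes as the world's. It is 131 mm (x) by 132 mm (y) inside; it starts 4 to 34 mm behind the bench's front edge (under the top) and reaches 97 to 127 mm beyond it. Fixed
- stock_tails: straight hose fittings lying in a compartment of the same row. Its compartment is not the one for the nuts. Origin: middle of that compartment's floor
- stock_elbows: bent tube elbows lying in a compartment of the same row. Its compartment is not the one for the nuts. Origin: middle of that compartment's floor
- stock_plugs: hexagon screw plugs lying in a compartment of the same row. Its compartment is not the one for the nuts. Origin: middle of that compartment's floor
- drawer: blue steel drawer, 560 mm wide (y), pulled out beyond the bench's front edge. Four compartments side by side (pitch 136 mm) in the row under the edge, two rows farther out; cardboard dividers 4 mm thick, 85 mm high, tops 60 mm below the bench top; its sides and front (280 to 300 mm out in x) stay 47 mm or more below it. Origin: on its floor, mid width, middle of the row under the edge. Fixed
- hose_fitting: bystander: straight steel hose fitting standing upright on its hexagon on the bench behind the nuts (nearer the robot), 64 mm tall, 35 mm across at the foot. Origin: centre of its underside
- screw_plug: bystander: steel hexagon screw plug standing on its head behind the nuts, 34 mm tall, 31 mm across at the foot. Origin: centre of its underside
- oil_bottle: bystander: white oil bottle standing at the left (+y), 115 mm tall, 48 mm in diameter. Origin: centre of its underside
- spanner: bystander: steel spanner, 190 mm long, lying flat at the right (-y), long axis its own x. Origin: middle of its underside
Things that resemble listed ones, but are neither listed nor needed, are in the scene too. What is shaped like the part that bears nut1_center but purple or red is not meant. What is shaped like the part that bears nut2_center but blue is not meant.

How it is judged:
At the end, for the whole second after the job is handed in: All three nuts lie at rest in the compartment of the stock nuts: each centre within 66 mm of the middle of the compartment in x and in y and below the tops of the dividers (less than 75 mm above its floor), slower than 20 mm/s; the four bystanders are within 15 mm of where they were (x of nut1_center in the frame of stock_nuts between -0.066 and 0.066 m and y of nut1_center in the frame of stock_nuts between -0.066 and 0.066 m and z of nut1_center in the frame of stock_nuts between 0 and 0.075 m and linear speed of each of nut1, nut2, nut3 below 0.02 m/s and x of nut2_center in the frame of stock_nuts between -0.066 and 0.066 m and y of nut2_center in the frame of stock_nuts between -0.066 and 0.066 m and z of nut2_center in the frame of stock_nuts between 0 and 0.075 m and x of nut3_center in the frame of stock_nuts between -0.066 and 0.066 m and y of nut3_center in the frame of stock_nuts between -0.066 and 0.066 m and z of nut3_center in the frame of stock_nuts between 0 and 0.075 m and distance of each of hose_fitting, screw_plug, oil_bottle, spanner from where it was at the start of the episode below 0.015 m); the robot touches nothing.
It fails at once if a nut was lifted off the bench (its centre more than 28 mm above the bench top, 16 mm higher than when lying) (height (world z) of any of nut1_center, nut2_center, nut3_center above 0.028 m).
It fails at once if a nut was carried or flung out over the drawer (its centre more than 60 mm beyond the front edge while still above the bench's level) ((x of nut1_center in the frame of table above 0.06 m and height (world z) of nut1_center above 0 m) or (x of nut2_center in the frame of table above 0.06 m and height (world z) of nut2_center above 0 m) or (x of nut3_center in the frame of table above 0.06 m and height (world z) of nut3_center above 0 m)).
It fails at once if a nut fell to the floor (height (world z) of any of nut1_center, nut2_center, nut3_center below -0.25 m).
It fails at once if a bystander (hose fitting, screw plug, oil bottle or spanner) was moved more than 15 mm (distance of any of hose_fitting, screw_plug, oil_bottle, spanner from where it was at the start of the episode above 0.015 m).
It also fails if it takes over 72 s, if anything falls off the work surface, if the arm or the gripper's body presses on something with over 40 N, if the wrist force passes 120 N, or if a joint passes its speed limit or range.

### The arm

A 7-joint arm with a two-finger parallel gripper is mounted at the origin on the work surface. World frame = base frame: x ahead of the robot, y to its left, z up, the work surface at z = 0. Lengths are in m, angles in rad, forces in N, time in s.
With the tool pointing down it reaches from about 0.425 to 1.025 m from the base axis. Payload 9.4 kg.
Tool frame: the origin (TCP) lies midway between the tips of the shut fingers; the grasp point (between the pads) lies 19 mm behind it (bot.grip_point_offset is the distance from the TCP to the grasp point, in m); z points along the fingers, y is the direction in which the jaws open and shut (so a half turn about z gives the same grasp; the last joint's range is limited). The gripper opens to 93 mm and grips with 3 to 60 N. Pads are 15 mm wide; open, the fingers measure 128 mm over their backs; the gripper's body (75 mm by 188 mm) begins 65 mm behind the grasp point.
Start: joints at [-1.378, 0.599, -0.003, 1.599, 0.002, 0.943, -0.08], TCP at [0.193, 0.699, 0.219] pointing down, gripper open.
Joint ranges: [-2.57, 2.57], [-0.35, 1.97], [-1.29, 1.29], [0.11, 2.56], [-1.05, 4.19], [0.11, 1.86], [-2.63, 2.63]. Speed limits (rad/s): [2.22, 2.22, 3.01, 3.01, 3.14, 3.14, 3.14].

### API

Orientations are given as [roll, pitch, yaw] about the fixed x, y, z axes, in that order (R = Rz(yaw) Ry(pitch) Rx(roll)).
In Python, from cell import bot, cams gives the robot as it stands.
- The arm moves only by the shell command python3 -m handwheel 'ROWS' [FORCE]. ROWS is JSON, a list of rows, each an object of numbers: "fingers": the gripper's target within -1 to 1 (shut at 1, half-way at 0, fully open at -1); "x", "y", "z": the shift along the tool's x, y, z in mm; "turn": the turn about the tool's z in rad. In form: [{"fingers": .., "x": .., "y": .., "z": .., "turn": ..}, ...]. A call has exactly 8 rows; each row is the pose to reach, as a shift and turn from the pose commanded when the call began, along the tool's axes at that moment; what a row does not reach only later rows make up. A row lasts 1/10 s, in which the tool goes at most 50 mm and 8.59 degrees, less where a joint would pass 70% of its speed; a pose out of reach is approached as far as the arm can. A call with a gripper value outside its range is refused whole. The fingers move at their own pace and stop on an object; FORCE is the grip in N (left out, the last holds). Time passes only in rows, so rows that repeat a pose let the fingers close, or fill a call up. It gives the time, the measured TCP pose, the force and the opening at its end, in the units of the state.
- bot.sense(): the state, without advancing time (a new reading comes with each control period).
- cams.read_camera(name): name is "side" or "top"; returns (picture, depth): 384x512x3 uint8, red, green, blue; 384x512 float32, m along the optical axis (not along the pixel's ray), 0 where there is no reading.
- cams.camera_info(name): a dict with "intrinsics" (3x3 intrinsics, pixels), "R" (3x3) and "t" (3): a world point X has camera coordinates R X + t. Camera axes: x right, y down, z forward; pixel columns grow to the right and rows downward; lengths in m; the calibration is good to about 2 mm. A picture is of the moment at which its call begins. camera_info takes no time and is no camera call.
- bot.sign_off(): hands the job in, once; it reports no verdict.
The state is a dict: "clock": time; "joint_positions": joint angles; "joint_velocities": joint speeds; "effort": joint torques, N m; "position": TCP position; "tcp_rot": TCP orientation; "contact_force": force on the tool from outside, world axes, zero at the start; "ft_torque": the same for the moment, N m; "gripper_width": finger opening in m.
Only numpy, scipy, OpenCV 4.12 (cv2) and the standard library are available. Lean on these libraries where they do the work, as an engineer would, in place of code of your own. Each camera call takes 0.05 s, during which the arm holds its last target.

## Working session

There is one attempt and no reset: what is moved stays moved. The work goes in short steps, Python scripts to look and compute and a shell command to move; the robot and the scene stay as the last step left them, time stands still between calls to the robot, and variables do not carry over. Pictures are saved under pics/ and viewed, and the job is handed in when it is done.

```bash
mkdir -p pics; python3 - <<'E'
from cell import bot,cams
import cv2,numpy as np
s=bot.sense();print(s['clock'],s['position'],s['tcp_rot'],s['gripper_width'])
for n in('top','side'):
    p,d=cams.read_camera(n);cv2.imwrite(f'pics/{n}0.png',p[:,:,::-1]);np.savez(f'{n}0.npz',p=p,d=d)
    i=cams.camera_info(n);print(n,i)
E
```

```text
0.0 [0.1931162  0.69829707 0.21775011] [-3.14004833e+00  1.19911659e-04  2.87188292e+00] 0.09294956721202997
top {'intrinsics': array([[447.32106659,   0.        , 247.82636441],
       [  0.        , 447.32106659, 183.39199111],
       [  0.        ,   0.        ,   1.        ]]), 'R': array([[ 0.02459553, -0.99966948, -0.00748317],
       [-0.97902645, -0.02257195, -0.20247895],
       [ 0.20224312,  0.0123063 , -0.97925802]]), 't': array([-0.01404089,  0.54043187,  1.26783627])}
side {'intrinsics': array([[485.56957086,   0.        , 254.23158263],
       [  0.        , 485.56957086, 190.16885057],
       [  0.        ,   0.        ,   1.        ]]), 'R': array([[-0.93343003,  0.35869493,  0.00680691],
       [ 0.28219663,  0.74581016, -0.60343373],
       [-0.22152528, -0.56134227, -0.7973841 ]]), 't': array([ 0.52935412, -0.17626988,  1.44493604])}
```

View pics/top0.png

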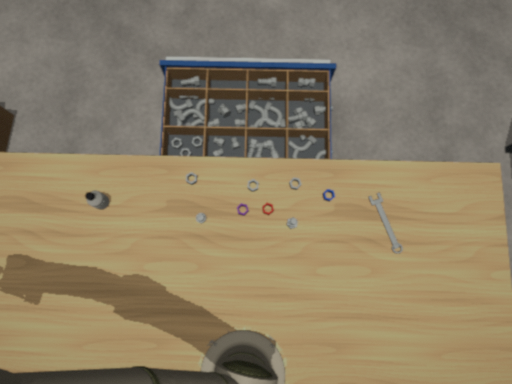

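View pics/side0.png

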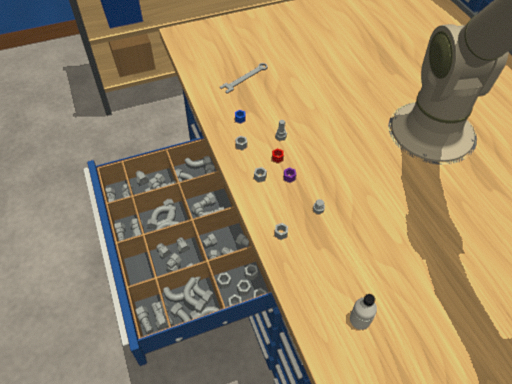

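The top view shows three plain steel nuts at about (192,179), (253,186) and (295,184). Look-alikes are purple (242,210), red (268,209) and blue (328,195), which the task rules out. The stock nuts are in the leftmost compartment in the image (+y), around (187,147). Next I'll zoom in and locate everything.

```bash
cat > h.py <<'E'
from cell import bot,cams
import cv2,numpy as np
def ray(n,u,v,z):
    i=cams.camera_info(n);K=i['intrinsics'];R=i['R'];t=i['t']
    d=R.T@np.linalg.inv(K)@np.array([u,v,1.]);c=-R.T@t
    return c+d*(z-c[2])/d[2]
def proj(n,X):
    i=cams.camera_info(n);q=i['intrinsics']@(i['R']@np.array(X)+i['t']);return q[:2]/q[2]
def cloud(n,d):
    i=cams.camera_info(n);K=i['intrinsics'];v,u=np.mgrid[:384,:512]
    P=np.stack([(u-K[0,2])/K[0,0]*d,(v-K[1,2])/K[1,1]*d,d],-1)
    return (P-i['t'])@i['R']
def blobs(n,p,d,lo=.008,hi=.2,xr=(.3,.95),yr=(-.5,.5)):
    C=cloud(n,d);m=((C[...,2]>lo)&(C[...,2]<hi)&(d>0)&(C[...,0]>xr[0])&(C[...,0]<xr[1])&(C[...,1]>yr[0])&(C[...,1]<yr[1])).astype('u1')
    k,l,s,c=cv2.connectedComponentsWithStats(m)
    for j in range(1,k):
        if s[j,4]<8:continue
        q=C[l==j];a=q[:,:2].min(0);b=q[:,:2].max(0)
        print(n,c[j].round(),'mid',((a+b)/2).round(4),'ext',(b-a).round(3),'ztop',q[:,2].max().round(3),p[l==j].mean(0).round(),s[j,4])
E
python3 - <<'E'
from h import *
for n in('top','side'):
    z=np.load(f'{n}0.npz');p,d=z['p'],z['d'];blobs(n,p,d)
z=np.load('top0.npz');p=z['p'];d=z['d']
# front edge
C=cloud('top',d)
for u in(150,175,200,225,250,275,300,340):
    col=C[:,u];ok=np.abs(col[:,2])<.008;print(u,col[ok][:,0].max().round(4),end=' ')
cv2.imwrite('pics/top0c.png',cv2.resize(p[115:235,150:350,::-1],None,fx=4,fy=4,interpolation=cv2.INTER_CUBIC))
q=np.load('side0.npz')['p'];cv2.imwrite('pics/side0c.png',cv2.resize(q[100:320,120:340,::-1],None,fx=2.7,fy=2.7,interpolation=cv2.INTER_CUBIC))
E
```

```text
top [191. 178.] mid [0.561  0.1727] ext [0.036 0.03 ] ztop 0.033 [134. 130. 119.] 76
top [295. 183.] mid [ 0.5535 -0.1427] ext [0.036 0.035] ztop 0.032 [138. 133. 120.] 75
top [252. 185.] mid [ 0.5431 -0.0136] ext [0.034 0.03 ] ztop 0.031 [141. 138. 125.] 69
top [328. 195.] mid [ 0.5188 -0.2435] ext [0.035 0.035] ztop 0.032 [ 83.  90. 123.] 76
top [ 96. 199.] mid [0.4872 0.4556] ext [0.056 0.07 ] ztop 0.121 [99. 95. 86.] 335
top [379. 198.] mid [ 0.5168 -0.3982] ext [0.025 0.015] ztop 0.015 [141. 139. 130.] 23
top [376. 203.] mid [ 0.4956 -0.3873] ext [0.036 0.041] ztop 0.015 [144. 144. 136.] 37
top [242. 209.] mid [0.4688 0.0162] ext [0.034 0.033] ztop 0.03 [123.  86. 116.] 65
top [267. 208.] mid [ 0.4721 -0.0614] ext [0.034 0.033] ztop 0.03 [155.  83.  61.] 71
top [382. 214.] mid [ 0.4639 -0.4043] ext [0.021 0.018] ztop 0.014 [144. 145. 139.] 12
top [200. 218.] mid [0.4409 0.1388] ext [0.028 0.028] ztop 0.039 [145. 144. 136.] 79
top [292. 223.] mid [ 0.4304 -0.1344] ext [0.03  0.032] ztop 0.069 [143. 143. 135.] 91
top [392. 237.] mid [ 0.3955 -0.4342] ext [0.027 0.023] ztop 0.012 [
[... 285 characters left out ...]
ide [241. 142.] mid [ 0.5529 -0.1439] ext [0.035 0.036] ztop 0.028 [113. 113. 104.] 111
side [278. 155.] mid [ 0.4738 -0.0611] ext [0.036 0.036] ztop 0.026 [144.  32.  23.] 117
side [260. 174.] mid [ 0.5442 -0.0169] ext [0.035 0.034] ztop 0.027 [116. 116. 107.] 124
side [290. 174.] mid [0.4697 0.0137] ext [0.033 0.038] ztop 0.027 [ 91.  48. 105.] 118
side [319. 206.] mid [0.4403 0.1388] ext [0.03  0.027] ztop 0.038 [132. 133. 123.] 115
side [281. 230.] mid [0.5613 0.1719] ext [0.034 0.035] ztop 0.026 [124. 124. 114.] 132
side [364. 312.] mid [0.4856 0.4445] ext [0.048 0.047] ztop 0.117 [121. 117. 104.] 679
150 0.6315 175 0.6339 200 0.633 225 0.6348 250 0.6332 275 0.6339 300 0.6329 340 0.6328
```

```bash
python3 - <<'E'
from h import *
# stock/drawer geometry
for n in('top','side'):
    z=np.load(f'{n}0.npz');p,d=z['p'],z['d'];C=cloud(n,d)
    m=(np.abs(C[...,2]+.06)<.006)&(C[...,0]>.7)&(C[...,0]<1.3)&(abs(C[...,1])<.4)
    h,e=np.histogram(C[m][:,1],np.arange(-.32,.33,.006));print(n,'y',[(e[i].round(3)+.003,h[i]) for i in range(len(h)) if h[i]>15])
    h,e=np.histogram(C[m][:,0],np.arange(.7,1.3,.006));print(n,'x',[(e[i].round(3)+.003,h[i]) for i in range(len(h)) if h[i]>25])
E
```

```text
top y [(np.float64(-0.269), np.int64(20)), (np.float64(-0.263), np.int64(126)), (np.float64(-0.257), np.int64(53)), (np.float64(-0.20299999999999999), np.int64(17)), (np.float64(-0.185), np.int64(21)), (np.float64(-0.155), np.int64(19)), (np.float64(-0.149), np.int64(16)), (np.float64(-0.125), np.int64(81)), (np.float64(-0.119), np.int64(60)), (np.float64(-0.077), np.int64(16)), (np.float64(0.013000000000000001), np.int64(87)), (np.float64(0.019), np.int64(18)), (np.float64(0.024999999999999998), np.int64(16)), (np.float64(0.049), np.int64(16)), (np.float64(0.079), np.int64(16)), (np.float64(0.145), np.int64(44)), (np.float64(0.151), np.int64(76)), (np.float64(0.163), np.int64(16)), (np.float64(0.175), np.int64(18)), (np.float64(0.28300000000000003), np.int64(53)), (np.float64(0.289), np.int64(118)), (np.float64(0.295), np.int64(29))]
top x [(np.float64(0.751), np.int64(254)), (np.float64(0.757), np.int64(46)), (np.float64(0.883), np.int64(144)), (np.float64(0.889), np.int64(167)), (np.float64(0.955), np.int64(117)), (np.float64(0.961), np.int64(230)), (np.float64(0.967), np.int64(21
[... 2528 characters left out ...]
float64(0.871), np.int64(34)), (np.float64(0.877), np.int64(35)), (np.float64(0.883), np.int64(121)), (np.float64(0.889), np.int64(205)), (np.float64(0.895), np.int64(32)), (np.float64(0.901), np.int64(34)), (np.float64(0.907), np.int64(32)), (np.float64(0.913), np.int64(33)), (np.float64(0.919), np.int64(38)), (np.float64(0.925), np.int64(34)), (np.float64(0.931), np.int64(34)), (np.float64(0.937), np.int64(33)), (np.float64(0.943), np.int64(35)), (np.float64(0.949), np.int64(35)), (np.float64(0.955), np.int64(112)), (np.float64(0.961), np.int64(261)), (np.float64(0.967), np.int64(82)), (np.float64(0.985), np.int64(77)), (np.float64(0.991), np.int64(96)), (np.float64(0.997), np.int64(101))]
```

```bash
ls pics
```

```text
side0.png
side0c.png
top0.png
top0c.png
```

View pics/side0c.png

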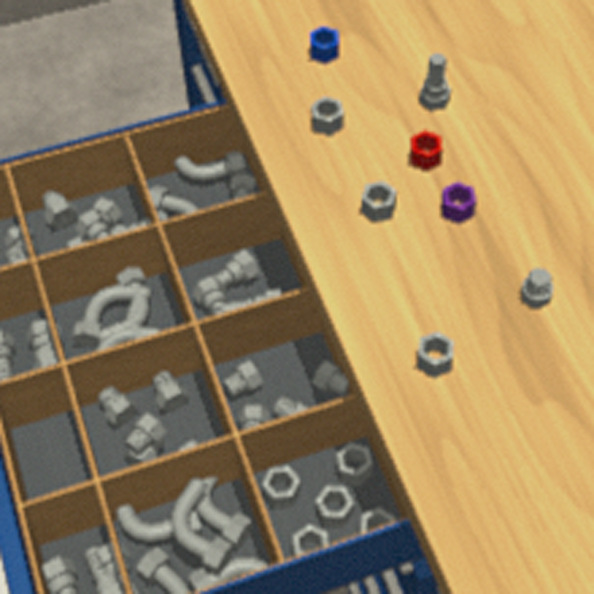

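View pics/top0c.png

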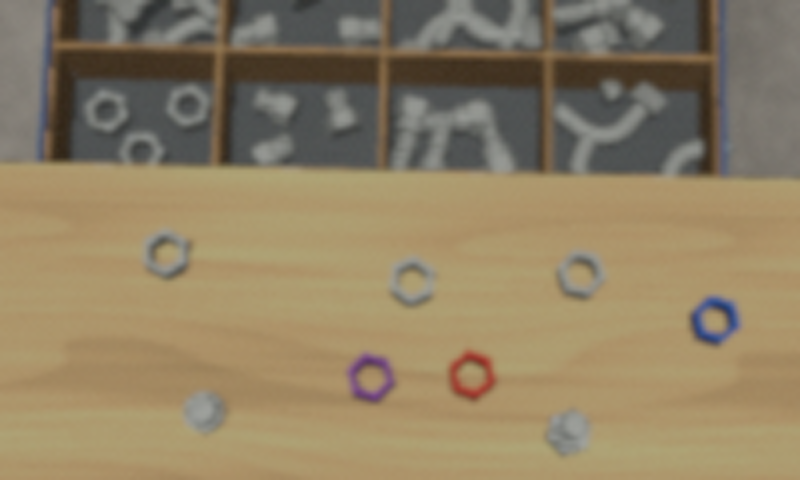

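The enlarged side crop confirms it. The three bare steel hex rings at side (281,230), (260,174) and (241,142) are the wanted nuts: A (0.561,0.172), B (0.544,-0.015) and C (0.553,-0.143). The coloured look-alikes are left alone. The stock nuts are in the end compartment at side ~(240,285), spanning y 0.150–0.283 and x 0.62–0.751. The bench edge is at x=0.633.

Plan: hold the fingers about 24 mm apart as a cradle and push along tool x.

```bash
cat >> h.py <<'E'
def plan(*T):
    """targets (x,y,z,heading_deg) -> shift in tool axes from current pose"""
    from scipy.spatial.transform import Rotation as Ro
    s=bot.sense();R=Ro.from_euler('xyz',s['tcp_rot']).as_matrix();p=np.array(s['position'])
    yaw=s['tcp_rot'][2]
    print('now',s['clock'],p.round(4),'head',round(np.degrees(yaw),1),'w',round(s['gripper_width'],4),'F',np.round(s['contact_force'],1),'j7',round(s['joint_positions'][6],2))
    for t in T:
        h=(yaw-np.radians(t[3])+np.pi)%(2*np.pi)-np.pi
        print(t,'shift',(R.T@(np.array(t[:3])-p)*1000).round(1),'turn',round(h,3))
E
python3 -m handwheel '[{"fingers":-1,"x":-28,"y":-27,"z":0,"turn":0.14},{"fingers":-1,"x":-56,"y":-54,"z":0,"turn":0.28},{"fingers":-1,"x":-84,"y":-81,"z":0,"turn":0.42},{"fingers":0.48,"x":-112,"y":-108,"z":0,"turn":0.56},{"fingers":0.48,"x":-140,"y":-135,"z":0,"turn":0.7},{"fingers":0.48,"x":-168,"y":-162,"z":0,"turn":0.84},{"fingers":0.48,"x":-196,"y":-189,"z":0,"turn":0.98},{"fingers":0.48,"x":-224,"y":-216,"z":0,"turn":1.12}]' 20
python3 -c "
from h import *
plan((.514,.154,.1,21))"
```

```text
clock: 0.9
position: [0.352, 0.4294, 0.2185]
tcp_rot: [-3.141, 0.0, 1.746]
contact_force: [0.1, 0.3, -0.6]
gripper_width: 0.0574
now 0.9 [0.352  0.4294 0.2185] head 100.0 w 0.0574 F [ 0.1  0.3 -0.6] j7 -0.61
(0.514, 0.154, 0.1, 21) shift [-299.4  111.5  118.6] turn 1.38
```

```bash

python3 -m handwheel '[{"fingers":0.48,"x":-37,"y":14,"z":0,"turn":0.14},{"fingers":0.48,"x":-75,"y":28,"z":0,"turn":0.28},{"fingers":0.48,"x":-112,"y":42,"z":0,"turn":0.42},{"fingers":0.48,"x":-150,"y":56,"z":0,"turn":0.56},{"fingers":0.48,"x":-187,"y":70,"z":20,"turn":0.7},{"fingers":0.48,"x":-224,"y":84,"z":50,"turn":0.84},{"fingers":0.48,"x":-262,"y":98,"z":80,"turn":0.98},{"fingers":0.48,"x":-299,"y":111,"z":118,"turn":1.12}]' 20
python3 -c "
from h import *
plan((.514,.154,.009,21))"
```

```text
clock: 1.7
position: [0.514, 0.1584, 0.1034]
tcp_rot: [3.141, -0.001, 0.626]
contact_force: [0.7, 0.8, -0.9]
gripper_width: 0.0242
now 1.7 [0.514  0.1584 0.1034] head 35.9 w 0.0242 F [ 0.7  0.8 -0.9] j7 -0.78
(0.514, 0.154, 0.009, 21) shift [-2.7  3.5 94.4] turn 0.26
```

```bash

python3 -m handwheel '[{"fingers":0.48,"x":0,"y":0,"z":15,"turn":0.13},{"fingers":0.48,"x":0,"y":0,"z":32,"turn":0.26},{"fingers":0.48,"x":0,"y":0,"z":50,"turn":0.26},{"fingers":0.48,"x":0,"y":0,"z":66,"turn":0.26},{"fingers":0.48,"x":0,"y":0,"z":80,"turn":0.26},{"fingers":0.48,"x":0,"y":0,"z":90,"turn":0.26},{"fingers":0.48,"x":0,"y":0,"z":90,"turn":0.26},{"fingers":0.48,"x":0,"y":0,"z":90,"turn":0.26}]' 20
python3 - <<'E'
from h import *
plan((.642,.203,.009,21))
p,d=cams.read_camera('side');cv2.imwrite('pics/s1.png',cv2.resize(p[100:320,150:400,::-1],None,fx=2.5,fy=2.5))
E
```

```text
clock: 2.5
position: [0.5129, 0.1597, 0.0142]
tcp_rot: [3.142, 0.0, 0.372]
contact_force: [0.3, 0.6, -0.1]
gripper_width: 0.0242
now 2.5 [0.5129 0.1597 0.0142] head 21.3 w 0.0242 F [ 0.3  0.6 -0.1] j7 -0.84
(0.642, 0.203, 0.009, 21) shift [136.    6.6   5.2] turn 0.005
```

View pics/s1.png

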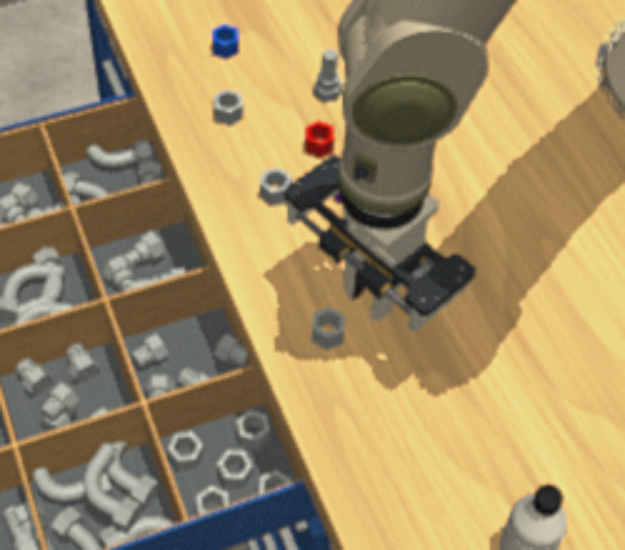

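The side view shows the fingers standing behind nut A at ~(330,328) in the crop. The nut sits about 6 mm to the right of the push axis, so I'll correct that and push.

```bash

python3 -m handwheel '[{"fingers":0.48,"x":3,"y":6,"z":4,"turn":0},{"fingers":0.48,"x":8,"y":6.5,"z":4,"turn":0},{"fingers":0.48,"x":16,"y":6.5,"z":4,"turn":0},{"fingers":0.48,"x":24,"y":6.5,"z":4,"turn":0},{"fingers":0.48,"x":32,"y":6.5,"z":4,"turn":0},{"fingers":0.48,"x":42,"y":6.5,"z":4,"turn":0},{"fingers":0.48,"x":52,"y":6.5,"z":4,"turn":0},{"fingers":0.48,"x":62,"y":6.5,"z":4,"turn":0}]' 20
python3 - <<'E'
from h import *
plan((.642,.203,.009,21))
p,d=cams.read_camera('side');cv2.imwrite('pics/s2.png',cv2.resize(p[100:320,150:400,::-1],None,fx=2.5,fy=2.5))
E
```

```text
clock: 3.35
position: [0.5737, 0.1768, 0.0101]
tcp_rot: [3.142, 0.0, 0.372]
contact_force: [-0.2, -0.0, 0.7]
gripper_width: 0.0241
now 3.35 [0.5737 0.1768 0.0101] head 21.3 w 0.0241 F [-0.2 -0.   0.7] j7 -0.89
(0.642, 0.203, 0.009, 21) shift [73.1  0.4  1.1] turn 0.006
```

View pics/s2.png

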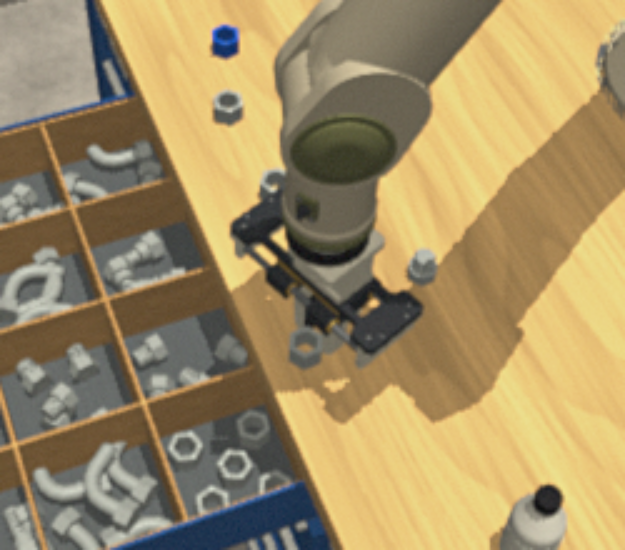

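Nut A sits in the cradle near (305,348). I'll keep pushing over the edge.

```bash

python3 -m handwheel '[{"fingers":0.48,"x":9,"y":0,"z":0,"turn":0},{"fingers":0.48,"x":18,"y":0,"z":0,"turn":0},{"fingers":0.48,"x":27,"y":0,"z":0,"turn":0},{"fingers":0.48,"x":36,"y":0,"z":0,"turn":0},{"fingers":0.48,"x":45,"y":0,"z":0,"turn":0},{"fingers":0.48,"x":53,"y":0,"z":0,"turn":0},{"fingers":0.48,"x":60,"y":0,"z":0,"turn":0},{"fingers":0.48,"x":66,"y":0,"z":0,"turn":0}]' 20
python3 - <<'E'
from h import *
plan((.642,.203,.009,21))
p,d=cams.read_camera('side');cv2.imwrite('pics/s3.png',cv2.resize(p[100:320,150:400,::-1],None,fx=2.5,fy=2.5))
E
```

```text
clock: 4.2
position: [0.6351, 0.2005, 0.0101]
tcp_rot: [3.141, -0.0, 0.372]
contact_force: [0.8, -0.3, 0.2]
gripper_width: 0.0239
now 4.2 [0.6351 0.2005 0.0101] head 21.3 w 0.0239 F [ 0.8 -0.3  0.2] j7 -0.95
(0.642, 0.203, 0.009, 21) shift [7.3 0.2 1.1] turn 0.005
```

View pics/s3.png

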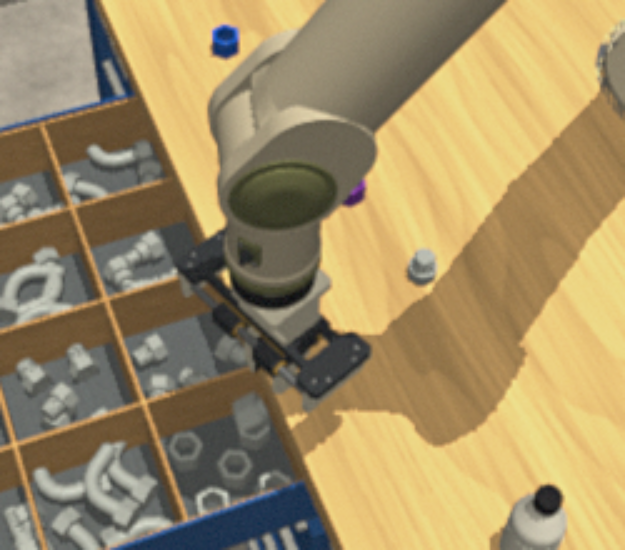

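Nut A is dropping into the right compartment, around (250,415). Now back up and travel behind B.

```bash
python3 -c "
from h import *
plan((.636,.200,.08,21),(.536,-.059,.08,80))"
python3 -m handwheel '[{"fingers":0.48,"x":-10,"y":0,"z":-10,"turn":0},{"fingers":0.48,"x":-20,"y":0,"z":-30,"turn":-0.1},{"fingers":0.48,"x":-40,"y":20,"z":-55,"turn":-0.22},{"fingers":0.48,"x":-60,"y":50,"z":-70,"turn":-0.36},{"fingers":0.48,"x":-85,"y":85,"z":-70,"turn":-0.5},{"fingers":0.48,"x":-115,"y":120,"z":-70,"turn":-0.64},{"fingers":0.48,"x":-145,"y":155,"z":-70,"turn":-0.78},{"fingers":0.48,"x":-175,"y":190,"z":-70,"turn":-0.92}]' 20
python3 - <<'E'
from h import *
plan((.536,-.059,.01,80))
p,d=cams.read_camera('side');cv2.imwrite('pics/s4.png',cv2.resize(p[100:320,150:400,::-1],None,fx=2.5,fy=2.5))
E
```

```text
now 4.25 [0.636  0.201  0.0102] head 21.3 w 0.0241 F [1.9 0.6 0. ] j7 -0.95
(0.636, 0.2, 0.08, 21) shift [ -0.2   0.9 -69.8] turn 0.006
(0.536, -0.059, 0.08, 80) shift [-187.5  205.8  -70. ] turn -1.024
clock: 5.05
position: [0.5386, -0.0419, 0.081]
tcp_rot: [3.141, 0.0, 1.298]
contact_force: [0.8, -0.5, 0.7]
gripper_width: 0.0247
now 5.05 [ 0.5386 -0.0419  0.081 ] head 74.4 w 0.0247 F [ 0.8 -0.5  0.7] j7 0.0
(0.536, -0.059, 0.01, 80) shift [-17.2   2.   71. ] turn -0.098
```

View pics/s4.png

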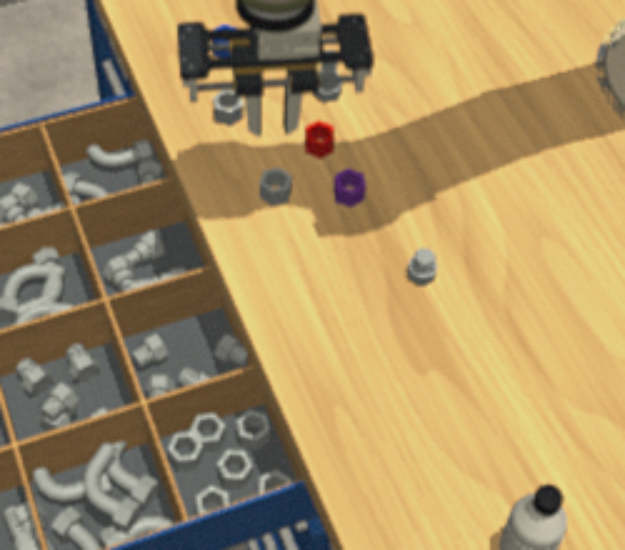

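Nut A has come to rest in the stock compartment at ~(207,427). The tool is above and behind B, so I'll lower it.

```bash

python3 -m handwheel '[{"fingers":0.48,"x":-10,"y":1,"z":0,"turn":-0.1},{"fingers":0.48,"x":-18,"y":2,"z":10,"turn":-0.1},{"fingers":0.48,"x":-18,"y":2,"z":25,"turn":-0.1},{"fingers":0.48,"x":-18,"y":2,"z":42,"turn":-0.1},{"fingers":0.48,"x":-18,"y":2,"z":58,"turn":-0.1},{"fingers":0.48,"x":-18,"y":2,"z":70,"turn":-0.1},{"fingers":0.48,"x":-18,"y":2,"z":70,"turn":-0.1},{"fingers":0.48,"x":-18,"y":2,"z":70,"turn":-0.1}]' 20
python3 - <<'E'
from h import *
plan((.5437,-.015,.01,80),(.577,.187,.01,80))
p,d=cams.read_camera('side');cv2.imwrite('pics/s5.png',cv2.resize(p[100:320,150:400,::-1],None,fx=2.5,fy=2.5))
E
```

```text
clock: 5.9
position: [0.5371, -0.0579, 0.01]
tcp_rot: [-3.141, 0.0, 1.391]
contact_force: [-0.4, 0.1, 0.2]
gripper_width: 0.0243
now 5.9 [ 0.5371 -0.0579  0.01  ] head 79.7 w 0.0243 F [-0.4  0.1  0.2] j7 0.12
(0.5437, -0.015, 0.01, 80) shift [43.4 -1.2  0. ] turn -0.005
(0.577, 0.187, 0.01, 80) shift [248.1  -4.5  -0. ] turn -0.005
```

View pics/s5.png

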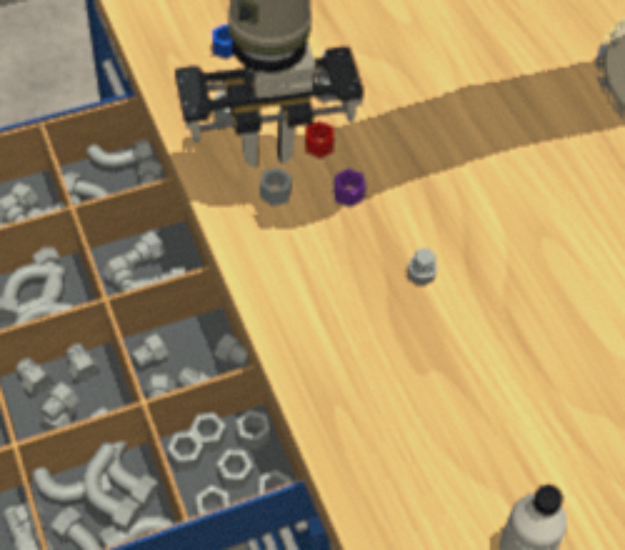

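The cradle is aligned behind B at ~(276,186). Pushing along +y.

```bash

python3 -m handwheel '[{"fingers":0.48,"x":8,"y":-1,"z":0,"turn":0},{"fingers":0.48,"x":16,"y":-1,"z":0,"turn":0},{"fingers":0.48,"x":24,"y":-1,"z":0,"turn":0},{"fingers":0.48,"x":32,"y":-1,"z":0,"turn":0},{"fingers":0.48,"x":44,"y":-1,"z":0,"turn":0},{"fingers":0.48,"x":56,"y":-1,"z":0,"turn":0},{"fingers":0.48,"x":68,"y":-1,"z":0,"turn":0},{"fingers":0.48,"x":80,"y":-1,"z":0,"turn":0}]' 20
python3 - <<'E'
from h import *
plan((.577,.187,.01,80))
p,d=cams.read_camera('side');cv2.imwrite('pics/s6.png',cv2.resize(p[100:320,150:400,::-1],None,fx=2.5,fy=2.5))
E
```

```text
clock: 6.75
position: [0.5508, 0.0219, 0.0101]
tcp_rot: [3.142, -0.0, 1.392]
contact_force: [0.7, -2.1, 0.4]
gripper_width: 0.024
now 6.75 [0.5508 0.0219 0.0101] head 79.8 w 0.024 F [ 0.7 -2.1  0.4] j7 0.01
(0.577, 0.187, 0.01, 80) shift [ 1.671e+02 -3.600e+00  1.000e-01] turn -0.004
```

View pics/s6.png

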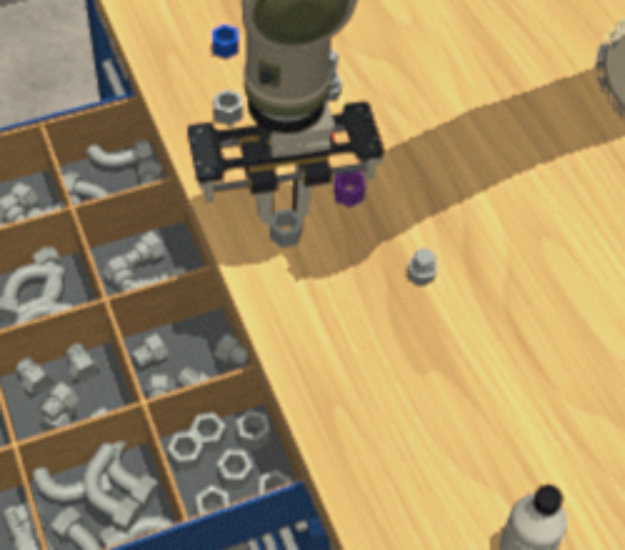

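```bash

python3 -m handwheel '[{"fingers":0.48,"x":12,"y":0,"z":0,"turn":0},{"fingers":0.48,"x":24,"y":0,"z":0,"turn":0},{"fingers":0.48,"x":36,"y":0,"z":0,"turn":0},{"fingers":0.48,"x":48,"y":0,"z":0,"turn":0},{"fingers":0.48,"x":60,"y":0,"z":0,"turn":0},{"fingers":0.48,"x":72,"y":0,"z":0,"turn":0},{"fingers":0.48,"x":84,"y":0,"z":0,"turn":0},{"fingers":0.48,"x":94,"y":0,"z":0,"turn":0}]' 20
python3 -m handwheel '[{"fingers":0.48,"x":11,"y":0,"z":0,"turn":0},{"fingers":0.48,"x":22,"y":0,"z":0,"turn":0},{"fingers":0.48,"x":33,"y":0,"z":0,"turn":0},{"fingers":0.48,"x":44,"y":0,"z":0,"turn":0},{"fingers":0.48,"x":54,"y":0,"z":0,"turn":0},{"fingers":0.48,"x":62,"y":0,"z":0,"turn":0},{"fingers":0.48,"x":68,"y":0,"z":0,"turn":0},{"fingers":0.48,"x":72,"y":0,"z":0,"turn":0}]' 20
python3 - <<'E'
from h import *
plan((.577,.187,.01,80))
p,d=cams.read_camera('side');cv2.imwrite('pics/s7.png',cv2.resize(p[100:320,150:400,::-1],None,fx=2.5,fy=2.5))
blobs('side',p,d,hi=.035,xr=(.5,.66),yr=(-.3,.3))
E
```

```text
clock: 7.6
position: [0.5675, 0.1146, 0.0101]
tcp_rot: [-3.142, -0.0, 1.392]
contact_force: [0.3, -0.1, -1.1]
gripper_width: 0.0242
clock: 8.4
position: [0.5802, 0.1846, 0.0101]
tcp_rot: [-3.142, 0.0, 1.392]
contact_force: [-0.8, -1.4, -0.2]
gripper_width: 0.0242
now 8.4 [0.5802 0.1846 0.0101] head 79.8 w 0.0242 F [-0.8 -1.4 -0.2] j7 -0.2
(0.577, 0.187, 0.01, 80) shift [ 1.8 -3.6  0.1] turn -0.004
side [240. 116.] mid [ 0.5183 -0.2444] ext [0.036 0.037] ztop 0.028 [ 46.  73. 134.] 105
side [241. 142.] mid [ 0.5522 -0.1438] ext [0.034 0.033] ztop 0.028 [125. 125. 115.] 110
side [277. 242.] mid [0.5828 0.1997] ext [0.051 0.042] ztop 0.035 [104. 102.  93.] 199
```

View pics/s7.png

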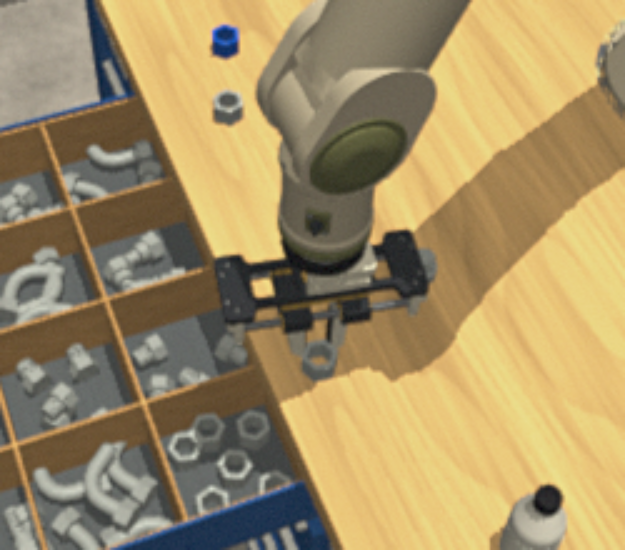

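B is at about (0.583,0.203), still in the cradle. I'll retreat, lift, turn to heading 0 and come down behind it.

```bash

python3 -m handwheel '[{"fingers":0.48,"x":-12,"y":0,"z":0,"turn":0},{"fingers":0.48,"x":-26,"y":0,"z":-8,"turn":0},{"fingers":0.48,"x":-30,"y":0,"z":-30,"turn":0.13},{"fingers":0.48,"x":-30,"y":-10,"z":-50,"turn":0.27},{"fingers":0.48,"x":-25,"y":-25,"z":-60,"turn":0.41},{"fingers":0.48,"x":-15,"y":-40,"z":-60,"turn":0.55},{"fingers":0.48,"x":0,"y":-50,"z":-60,"turn":0.69},{"fingers":0.48,"x":10,"y":-52,"z":-60,"turn":0.83}]' 20
python3 - <<'E'
from h import *
p,d=cams.read_camera('side');cv2.imwrite('pics/s8.png',cv2.resize(p[100:320,150:400,::-1],None,fx=2.5,fy=2.5))
blobs('side',p,d,hi=.035,xr=(.5,.66),yr=(-.3,.3))
plan((.533,.206,.01,0))
E
```

```text
clock: 9.25
position: [0.5296, 0.2024, 0.071]
tcp_rot: [-3.141, 0.0, 0.555]
contact_force: [0.6, 0.8, -0.9]
gripper_width: 0.0243
side [240. 115.] mid [ 0.5184 -0.2468] ext [0.036 0.037] ztop 0.027 [ 45.  75. 138.] 102
side [241. 142.] mid [ 0.553  -0.1431] ext [0.034 0.038] ztop 0.026 [130. 128. 117.] 109
side [278. 243.] mid [0.5839 0.204 ] ext [0.036 0.037] ztop 0.026 [103. 103.  96.] 140
now 9.3 [0.53   0.2045 0.0706] head 31.4 w 0.0242 F [ 1.2  2.1 -1.4] j7 -0.82
(0.533, 0.206, 0.01, 0) shift [ 3.4  0.4 60.6] turn 0.549
```

View pics/s8.png

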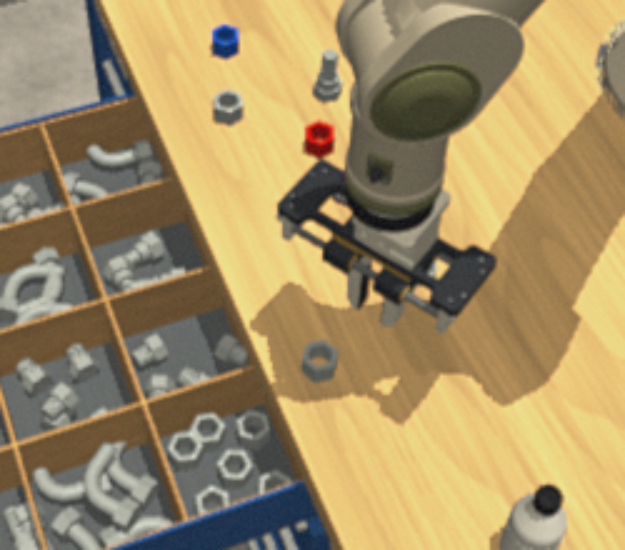

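B is at (0.584,0.204), around (320,360), and undisturbed. Lower behind it.

```bash

python3 -m handwheel '[{"fingers":0.48,"x":0,"y":5,"z":0,"turn":0.14},{"fingers":0.48,"x":0,"y":5,"z":10,"turn":0.28},{"fingers":0.48,"x":0,"y":5,"z":25,"turn":0.42},{"fingers":0.48,"x":0,"y":5,"z":40,"turn":0.46},{"fingers":0.48,"x":0,"y":5,"z":52,"turn":0.46},{"fingers":0.48,"x":0,"y":5,"z":61,"turn":0.46},{"fingers":0.48,"x":0,"y":5,"z":61,"turn":0.46},{"fingers":0.48,"x":0,"y":5,"z":61,"turn":0.46}]' 20
python3 - <<'E'
from h import *
plan((.584,.204,.01,5),(.637,.207,.01,5))
E
```

```text
clock: 10.1
position: [0.5336, 0.1984, 0.0094]
tcp_rot: [-3.141, 0.0, 0.102]
contact_force: [0.6, 0.3, 0.6]
gripper_width: 0.0241
now 10.1 [0.5336 0.1984 0.0094] head 5.9 w 0.0241 F [0.6 0.3 0.6] j7 -1.03
(0.584, 0.204, 0.01, 5) shift [50.7 -0.4 -0.6] turn 0.015
(0.637, 0.207, 0.01, 5) shift [103.7   2.   -0.6] turn 0.015
```

Aligned to within 0.4 mm. Pushing B over the edge.

```bash

python3 -m handwheel '[{"fingers":0.48,"x":8,"y":0,"z":0,"turn":0},{"fingers":0.48,"x":16,"y":0,"z":0,"turn":0},{"fingers":0.48,"x":24,"y":0,"z":0,"turn":0},{"fingers":0.48,"x":31,"y":0,"z":0,"turn":0},{"fingers":0.48,"x":38,"y":0,"z":0,"turn":0},{"fingers":0.48,"x":46,"y":0,"z":0,"turn":0},{"fingers":0.48,"x":54,"y":0,"z":0,"turn":0},{"fingers":0.48,"x":62,"y":0,"z":0,"turn":0}]' 20
python3 -m handwheel '[{"fingers":0.48,"x":8,"y":0,"z":0,"turn":0},{"fingers":0.48,"x":16,"y":0,"z":0,"turn":0},{"fingers":0.48,"x":24,"y":0,"z":0,"turn":0},{"fingers":0.48,"x":31,"y":0,"z":0,"turn":0},{"fingers":0.48,"x":37,"y":0,"z":0,"turn":0},{"fingers":0.48,"x":41,"y":0,"z":0,"turn":0},{"fingers":0.48,"x":41,"y":0,"z":0,"turn":0},{"fingers":0.48,"x":41,"y":0,"z":0,"turn":0}]' 20
python3 - <<'E'
from h import *
p,d=cams.read_camera('side');cv2.imwrite('pics/s9.png',cv2.resize(p[100:320,150:400,::-1],None,fx=2.5,fy=2.5))
plan((.636,.206,.08,0),(.544,-.205,.08,85))
E
```

```text
clock: 10.9
position: [0.5957, 0.2054, 0.0091]
tcp_rot: [3.142, 0.0, 0.102]
contact_force: [-0.8, -0.6, -0.1]
gripper_width: 0.024
clock: 11.7
position: [0.6357, 0.2094, 0.009]
tcp_rot: [3.142, 0.0, 0.102]
contact_force: [-0.4, 0.1, 0.2]
gripper_width: 0.0239
now 11.75 [0.6356 0.2094 0.009 ] head 5.8 w 0.0241 F [-0.4  0.1 -0.3] j7 -1.12
(0.636, 0.206, 0.08, 0) shift [  0.    3.4 -71. ] turn 0.102
(0.544, -0.205, 0.08, 85) shift [-133.3  402.9  -70.9] turn -1.382
```

View pics/s9.png

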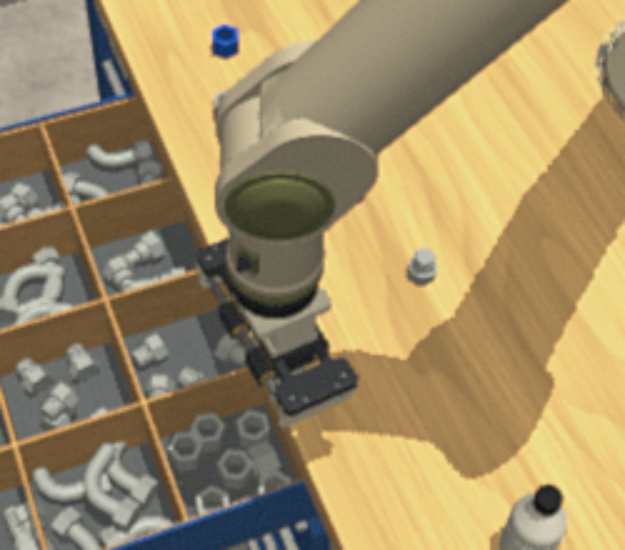

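B has dropped into the same compartment, around (268,458). I'll recheck once the arm is clear. Now going to C.

```bash

python3 -m handwheel '[{"fingers":0.48,"x":-10,"y":0,"z":-15,"turn":0},{"fingers":0.48,"x":-20,"y":10,"z":-40,"turn":-0.12},{"fingers":0.48,"x":-35,"y":40,"z":-70,"turn":-0.26},{"fingers":0.48,"x":-50,"y":80,"z":-75,"turn":-0.4},{"fingers":0.48,"x":-65,"y":120,"z":-75,"turn":-0.54},{"fingers":0.48,"x":-80,"y":160,"z":-75,"turn":-0.68},{"fingers":0.48,"x":-95,"y":200,"z":-75,"turn":-0.82},{"fingers":0.48,"x":-110,"y":240,"z":-75,"turn":-0.96}]' 20
python3 - <<'E'
from h import *
plan((.549,-.188,.08,85))
E
```

```text
clock: 12.55
position: [0.5496, -0.0419, 0.0853]
tcp_rot: [3.141, -0.0, 1.068]
contact_force: [0.1, -0.8, 0.1]
gripper_width: 0.0239
now 12.55 [ 0.5496 -0.0419  0.0853] head 61.2 w 0.0239 F [ 0.1 -0.8  0.1] j7 -0.09
(0.549, -0.188, 0.08, 85) shift [-128.4   69.9    5.3] turn -0.415
```

```bash

python3 -m handwheel '[{"fingers":0.48,"x":-25,"y":14,"z":0,"turn":-0.12},{"fingers":0.48,"x":-58,"y":31,"z":0,"turn":-0.25},{"fingers":0.48,"x":-90,"y":49,"z":0,"turn":-0.36},{"fingers":0.48,"x":-115,"y":63,"z":0,"turn":-0.42},{"fingers":0.48,"x":-126,"y":69,"z":10,"turn":-0.42},{"fingers":0.48,"x":-126,"y":69,"z":30,"turn":-0.42},{"fingers":0.48,"x":-126,"y":69,"z":45,"turn":-0.42},{"fingers":0.48,"x":-126,"y":69,"z":50,"turn":-0.42}]' 20
python3 - <<'E'
from h import *
p,d=cams.read_camera('side');cv2.imwrite('pics/s10.png',cv2.resize(p[100:320,150:400,::-1],None,fx=2.5,fy=2.5))
plan((.5528,-.1435,.009,85))
E
```

```text
clock: 13.35
position: [0.5486, -0.1827, 0.0327]
tcp_rot: [-3.139, -0.001, 1.481]
contact_force: [0.6, -0.4, 0.6]
gripper_width: 0.0241
now 13.4 [ 0.5486 -0.1828  0.0327] head 84.9 w 0.0245 F [ 0.2 -1.6  0.4] j7 0.4
(0.5528, -0.1435, 0.009, 85) shift [39.5  0.7 23.7] turn -0.002
```

View pics/s10.png

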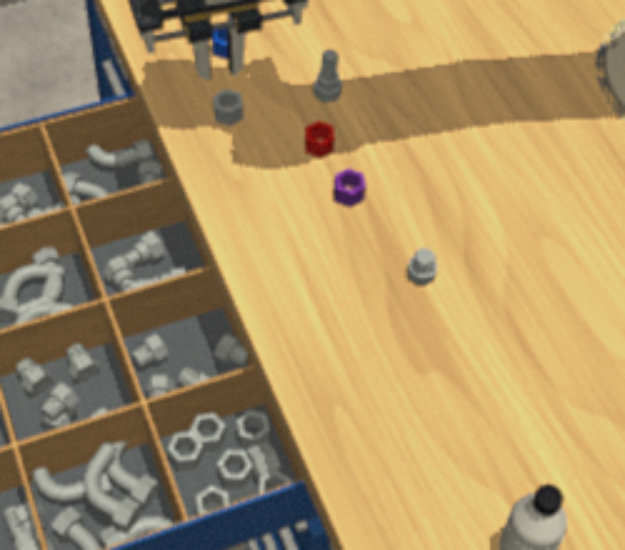

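B rests in the compartment at ~(262,462), leaning on the stock. The fingers are behind C at ~(228,106). Lower and push.

```bash

python3 -m handwheel '[{"fingers":0.48,"x":-4,"y":0.5,"z":8,"turn":0},{"fingers":0.48,"x":-4,"y":0.5,"z":18,"turn":0},{"fingers":0.48,"x":-4,"y":0.5,"z":23,"turn":0},{"fingers":0.48,"x":-4,"y":0.5,"z":23,"turn":0},{"fingers":0.48,"x":4,"y":0.5,"z":23,"turn":0},{"fingers":0.48,"x":12,"y":0.5,"z":23,"turn":0},{"fingers":0.48,"x":20,"y":0.5,"z":23,"turn":0},{"fingers":0.48,"x":28,"y":0.5,"z":23,"turn":0}]' 20
python3 -m handwheel '[{"fingers":0.48,"x":11,"y":0,"z":0,"turn":0},{"fingers":0.48,"x":22,"y":0,"z":0,"turn":0},{"fingers":0.48,"x":34,"y":0,"z":0,"turn":0},{"fingers":0.48,"x":46,"y":0,"z":0,"turn":0},{"fingers":0.48,"x":58,"y":0,"z":0,"turn":0},{"fingers":0.48,"x":70,"y":0,"z":0,"turn":0},{"fingers":0.48,"x":82,"y":0,"z":0,"turn":0},{"fingers":0.48,"x":94,"y":0,"z":0,"turn":0}]' 20
python3 - <<'E'
from h import *
p,d=cams.read_camera('side');cv2.imwrite('pics/s11.png',cv2.resize(p[100:320,150:400,::-1],None,fx=2.5,fy=2.5))
plan((.581,.187,.009,85))
E
```

```text
clock: 14.2
position: [0.553, -0.1552, 0.0114]
tcp_rot: [3.141, -0.0, 1.482]
contact_force: [-0.4, 0.8, 0.3]
gripper_width: 0.0239
clock: 15.0
position: [0.5612, -0.0616, 0.0111]
tcp_rot: [-3.142, -0.0, 1.482]
contact_force: [-0.7, -1.4, 0.8]
gripper_width: 0.0245
now 15.05 [ 0.5614 -0.0591  0.011 ] head 85.0 w 0.0242 F [ 0.5  3.1 -0.9] j7 0.25
(0.581, 0.187, 0.009, 85) shift [246.8  -1.7   2.4] turn 0.001
```

View pics/s11.png

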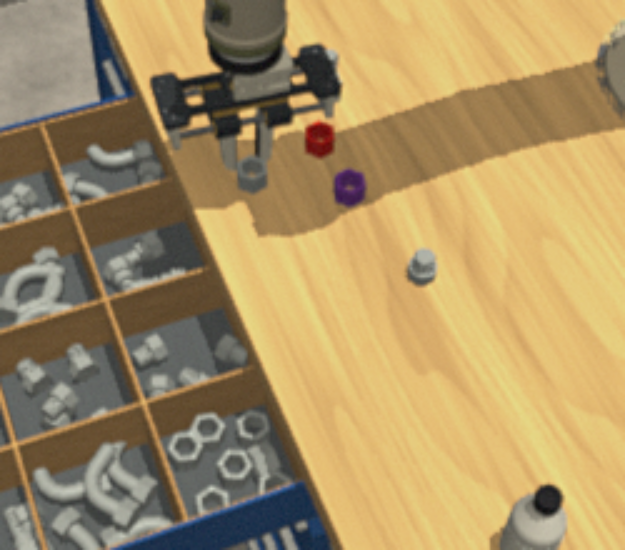

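C is in the cradle at ~(250,175). Continuing the push.

```bash

python3 -m handwheel '[{"fingers":0.48,"x":12,"y":0,"z":1,"turn":0},{"fingers":0.48,"x":24,"y":0,"z":1,"turn":0},{"fingers":0.48,"x":36,"y":0,"z":1,"turn":0},{"fingers":0.48,"x":48,"y":0,"z":1,"turn":0},{"fingers":0.48,"x":60,"y":0,"z":1,"turn":0},{"fingers":0.48,"x":72,"y":0,"z":1,"turn":0},{"fingers":0.48,"x":84,"y":0,"z":1,"turn":0},{"fingers":0.48,"x":96,"y":0,"z":1,"turn":0}]' 20
python3 -m handwheel '[{"fingers":0.48,"x":12,"y":0,"z":0,"turn":0},{"fingers":0.48,"x":24,"y":0,"z":0,"turn":0},{"fingers":0.48,"x":36,"y":0,"z":0,"turn":0},{"fingers":0.48,"x":48,"y":0,"z":0,"turn":0},{"fingers":0.48,"x":60,"y":0,"z":0,"turn":0},{"fingers":0.48,"x":72,"y":0,"z":0,"turn":0},{"fingers":0.48,"x":84,"y":0,"z":0,"turn":0},{"fingers":0.48,"x":94,"y":0,"z":0,"turn":0}]' 20
python3 -m handwheel '[{"fingers":0.48,"x":11,"y":0,"z":0,"turn":0},{"fingers":0.48,"x":22,"y":0,"z":0,"turn":0},{"fingers":0.48,"x":33,"y":0,"z":0,"turn":0},{"fingers":0.48,"x":43,"y":0,"z":0,"turn":0},{"fingers":0.48,"x":50,"y":0,"z":0,"turn":0},{"fingers":0.48,"x":54,"y":0,"z":0,"turn":0},{"fingers":0.48,"x":54,"y":0,"z":0,"turn":0},{"fingers":0.48,"x":54,"y":0,"z":0,"turn":0}]' 20
python3 - <<'E'
from h import *
p,d=cams.read_camera('side');cv2.imwrite('pics/s12.png',cv2.resize(p[100:320,150:400,::-1],None,fx=2.5,fy=2.5))
plan((.581,.187,.009,85))
E
```

```text
clock: 15.85
position: [0.5697, 0.034, 0.0101]
tcp_rot: [3.142, -0.0, 1.482]
contact_force: [-0.4, 1.0, -0.2]
gripper_width: 0.0242
clock: 16.65
position: [0.5781, 0.1278, 0.0101]
tcp_rot: [3.142, -0.0, 1.482]
contact_force: [-0.2, -0.9, -0.3]
gripper_width: 0.024
clock: 17.45
position: [0.5828, 0.18, 0.0101]
tcp_rot: [3.142, 0.0, 1.482]
contact_force: [0.0, -0.2, 0.6]
gripper_width: 0.0243
now 17.5 [0.5828 0.1799 0.0101] head 84.9 w 0.0241 F [ 0.5 -0.7  0.1] j7 -0.06
(0.581, 0.187, 0.009, 85) shift [ 6.9 -2.4  1.1] turn -0.002
```

View pics/s12.png

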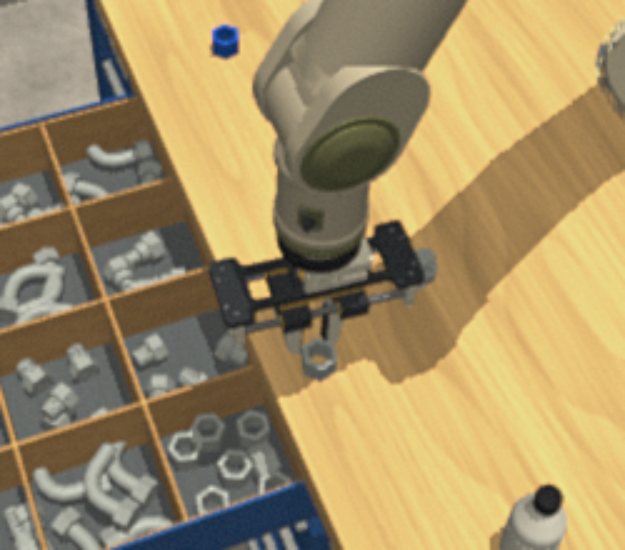

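C is where B was, at about (0.584,0.20). Same retreat and turn as before.

```bash

python3 -m handwheel '[{"fingers":0.48,"x":-12,"y":0,"z":0,"turn":0},{"fingers":0.48,"x":-26,"y":0,"z":-8,"turn":0},{"fingers":0.48,"x":-30,"y":0,"z":-30,"turn":0.13},{"fingers":0.48,"x":-30,"y":-10,"z":-50,"turn":0.27},{"fingers":0.48,"x":-25,"y":-25,"z":-60,"turn":0.41},{"fingers":0.48,"x":-15,"y":-40,"z":-60,"turn":0.55},{"fingers":0.48,"x":0,"y":-50,"z":-60,"turn":0.69},{"fingers":0.48,"x":10,"y":-54,"z":-60,"turn":0.83}]' 20
python3 - <<'E'
from h import *
p,d=cams.read_camera('side');cv2.imwrite('pics/s13.png',cv2.resize(p[100:320,150:400,::-1],None,fx=2.5,fy=2.5))
blobs('side',p,d,hi=.035,xr=(.5,.66),yr=(-.3,.3))
plan((.533,.196,.01,6))
E
```

```text
clock: 18.3
position: [0.529, 0.1944, 0.071]
tcp_rot: [-3.141, -0.0, 0.645]
contact_force: [1.0, 0.4, -0.3]
gripper_width: 0.0243
side [240. 116.] mid [ 0.5187 -0.2468] ext [0.034 0.042] ztop 0.028 [ 43.  73. 137.] 103
side [277. 243.] mid [0.5842 0.2015] ext [0.033 0.036] ztop 0.028 [102. 103.  96.] 136
now 18.35 [0.5287 0.1965 0.0705] head 36.6 w 0.0245 F [-0.3  2.7 -0.9] j7 -0.68
(0.533, 0.196, 0.01, 6) shift [ 3.2  3.1 60.5] turn 0.534
```

View pics/s13.png

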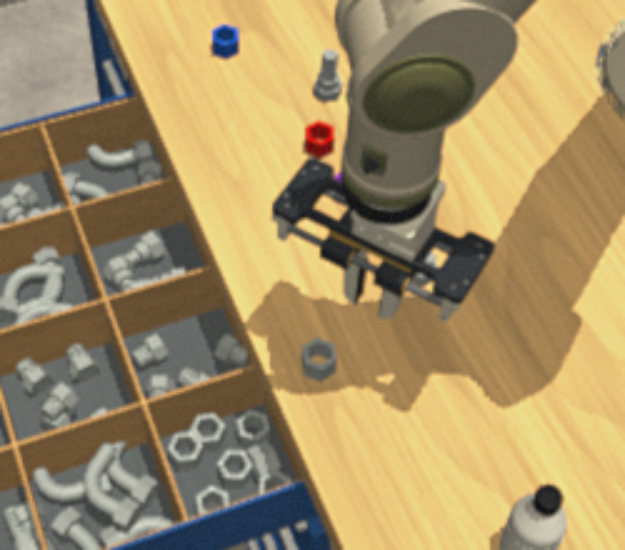

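```bash

python3 -m handwheel '[{"fingers":0.48,"x":3,"y":4,"z":0,"turn":0.14},{"fingers":0.48,"x":3,"y":5,"z":10,"turn":0.28},{"fingers":0.48,"x":3,"y":5,"z":25,"turn":0.42},{"fingers":0.48,"x":3,"y":5,"z":40,"turn":0.5},{"fingers":0.48,"x":3,"y":5,"z":52,"turn":0.5},{"fingers":0.48,"x":3,"y":5,"z":61,"turn":0.5},{"fingers":0.48,"x":3,"y":5,"z":61,"turn":0.5},{"fingers":0.48,"x":3,"y":5,"z":61,"turn":0.5}]' 20
python3 - <<'E'
from h import *
plan((.584,.2015,.01,8))
p,d=cams.read_camera('side');q=ray('side',150+262/2.5,100+462/2.5,-.12);print('B approx',q)
E
```

```text
clock: 19.15
position: [0.5356, 0.1924, 0.0094]
tcp_rot: [-3.141, -0.0, 0.153]
contact_force: [0.6, 0.6, 0.4]
gripper_width: 0.0245
now 19.15 [0.5356 0.1924 0.0094] head 8.7 w 0.0245 F [0.6 0.6 0.4] j7 -0.93
(0.584, 0.2015, 0.01, 8) shift [49.3 -1.6 -0.6] turn 0.013
B approx [ 0.65103583  0.22483177 -0.12      ]
```

```bash

python3 -m handwheel '[{"fingers":0.48,"x":8,"y":-1.5,"z":0,"turn":0},{"fingers":0.48,"x":16,"y":-1.5,"z":0,"turn":0},{"fingers":0.48,"x":24,"y":-1.5,"z":0,"turn":0},{"fingers":0.48,"x":31,"y":-1.5,"z":0,"turn":0},{"fingers":0.48,"x":38,"y":-1.5,"z":0,"turn":0},{"fingers":0.48,"x":46,"y":-1.5,"z":0,"turn":0},{"fingers":0.48,"x":54,"y":-1.5,"z":0,"turn":0},{"fingers":0.48,"x":62,"y":-1.5,"z":0,"turn":0}]' 20
python3 -m handwheel '[{"fingers":0.48,"x":8,"y":0,"z":0,"turn":0},{"fingers":0.48,"x":16,"y":0,"z":0,"turn":0},{"fingers":0.48,"x":24,"y":0,"z":0,"turn":0},{"fingers":0.48,"x":32,"y":0,"z":0,"turn":0},{"fingers":0.48,"x":38,"y":0,"z":0,"turn":0},{"fingers":0.48,"x":42,"y":0,"z":0,"turn":0},{"fingers":0.48,"x":42,"y":0,"z":0,"turn":0},{"fingers":0.48,"x":42,"y":0,"z":0,"turn":0}]' 20
python3 -m handwheel '[{"fingers":0.48,"x":-10,"y":0,"z":-8,"turn":0},{"fingers":0.48,"x":-25,"y":0,"z":-25,"turn":0},{"fingers":0.48,"x":-45,"y":0,"z":-50,"turn":0},{"fingers":0.48,"x":-70,"y":10,"z":-80,"turn":0},{"fingers":0.48,"x":-90,"y":30,"z":-110,"turn":0},{"fingers":0.48,"x":-110,"y":60,"z":-140,"turn":0},{"fingers":0.48,"x":-125,"y":90,"z":-160,"turn":0},{"fingers":0.48,"x":-135,"y":110,"z":-170,"turn":0}]' 20
python3 - <<'E'
from h import *
for n in('side','top'):
    p,d=cams.read_camera(n);cv2.imwrite(f'pics/{n}14.png',cv2.resize(p[100:320,120:400,::-1],None,fx=2.7,fy=2.7,interpolation=cv2.INTER_CUBIC))
    blobs(n,p,d,hi=.125,yr=(-.5,.5))
plan()
E
```

```text
clock: 20.0
position: [0.597, 0.2039, 0.0091]
tcp_rot: [3.141, 0.0, 0.152]
contact_force: [-0.2, -0.2, -0.4]
gripper_width: 0.0247
clock: 20.8
position: [0.6376, 0.2101, 0.009]
tcp_rot: [3.142, 0.0, 0.152]
contact_force: [-0.4, 0.0, -0.7]
gripper_width: 0.0244
clock: 21.6
position: [0.5197, 0.079, 0.1811]
tcp_rot: [-3.14, -0.002, 0.15]
contact_force: [-0.0, 0.5, -0.1]
gripper_width: 0.0239
side [227.  85.] mid [ 0.5079 -0.3957] ext [0.017 0.022] ztop 0.012 [168. 169. 158.] 12
side [240. 116.] mid [ 0.5185 -0.2438] ext [0.035 0.038] ztop 0.027 [ 43.  71. 132.] 101
side [277. 156.] mid [ 0.4744 -0.0617] ext [0.03  0.036] ztop 0.027 [150.  35.  25.] 87
side [290. 174.] mid [0.4697 0.0122] ext [0.034 0.035] ztop 0.027 [ 99.  51. 113.] 116
side [319. 206.] mid [0.4398 0.1374] ext [0.03 0.03] ztop 0.036 [105. 106.  98.] 114
side [364. 312.] mid [0.4846 0.4445] ext [0.048 0.048] ztop 0.117 [130. 125. 112.] 677
top [328. 195.] mid [ 0.5188 -0.2446] ext [0.035 0.033] ztop 0.031 [ 90.  98. 134.] 74
top [ 93. 197.] mid [0.4837 0.4438] ext [0.042 0.046] ztop 0.12 [106. 102.  93.] 184
top [379. 1
[... 319 characters left out ...]
.  91.  68.] 68
top [379. 207.] mid [ 0.4866 -0.3989] ext [0.024 0.018] ztop 0.014 [156. 155. 147.] 22
top [200. 218.] mid [0.4407 0.1388] ext [0.028 0.028] ztop 0.039 [111. 110. 103.] 79
top [382. 217.] mid [ 0.4563 -0.4071] ext [0.03  0.023] ztop 0.014 [152. 150. 142.] 25
top [292. 223.] mid [ 0.4309 -0.1355] ext [0.031 0.03 ] ztop 0.068 [153. 153. 145.] 92
top [387. 226.] mid [ 0.4291 -0.4189] ext [0.018 0.013] ztop 0.013 [154. 155. 149.] 13
top [394. 241.] mid [ 0.3851 -0.44  ] ext [0.017 0.023] ztop 0.013 [153. 154. 147.] 18
top [398. 246.] mid [ 0.3693 -0.4466] ext [0.009 0.027] ztop 0.012 [144. 142. 133.] 13
now 21.7 [0.5202 0.0783 0.1808] head 8.5 w 0.0241 F [ 0.3 -0.  -0.4] j7 -0.99
```

View pics/side14.png

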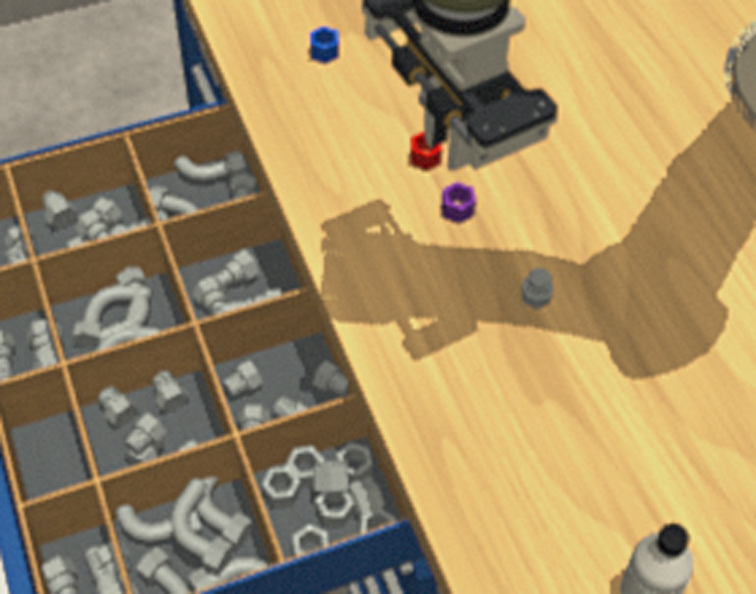

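View pics/top14.png

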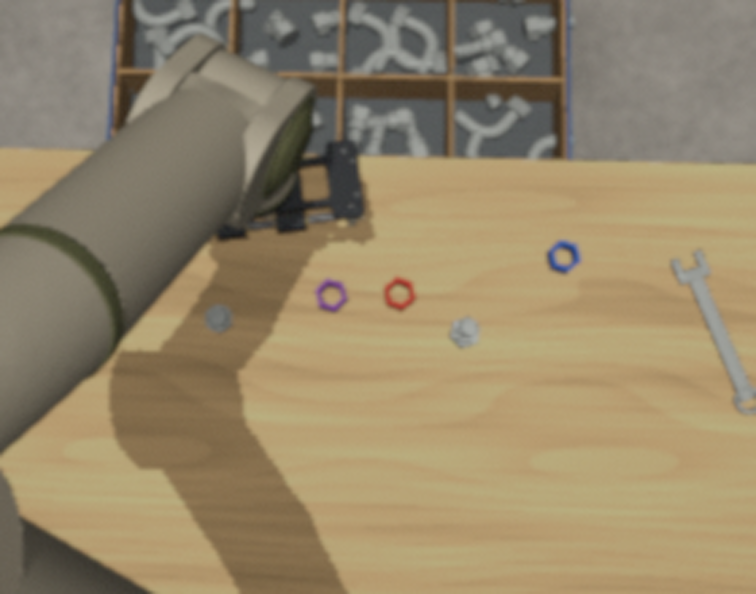

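All three nuts lie in the stock compartment in the side crop: A at (306,462), B at (367,498) and C on top at (330,475). The bystanders measure unmoved. I'll check that everything is at rest, then hand in.

```bash

python3 -m handwheel '[{"fingers":0.48,"z":0,"x":0,"y":0,"turn":0},{"fingers":0.48,"z":0,"x":0,"y":0,"turn":0},{"fingers":0.48,"z":0,"x":0,"y":0,"turn":0},{"fingers":0.48,"z":0,"x":0,"y":0,"turn":0},{"fingers":0.48,"z":0,"x":0,"y":0,"turn":0},{"fingers":0.48,"z":0,"x":0,"y":0,"turn":0},{"fingers":0.48,"z":0,"x":0,"y":0,"turn":0},{"fingers":0.48,"z":0,"x":0,"y":0,"turn":0}]' 20
python3 - <<'E'
from h import *
p,d=cams.read_camera('side');b=cv2.resize(p[255:310,205:285,::-1],None,fx=8,fy=8,interpolation=cv2.INTER_CUBIC)
a=cv2.imread('pics/side14.png');c=cv2.resize(p[100:320,120:400,::-1],None,fx=2.7,fy=2.7,interpolation=cv2.INTER_CUBIC)
print('diff comp',np.abs(a[430:560,250:400].astype(int)-c[430:560,250:400]).mean(),'ref',np.abs(a[300:400,0:150].astype(int)-c[300:400,0:150]).mean())
cv2.imwrite('pics/s15.png',b)
C=cloud('side',d)
for k,(u,v) in dict(A=(233,271),B=(256,284),C=(242,276)).items():
    q=C[v-2:v+3,u-2:u+3].reshape(-1,3);print(k,np.median(q,0).round(3)-np.array([.6855,.2165,-.145]))
E
```

```text
clock: 22.5
position: [0.5211, 0.0811, 0.1791]
tcp_rot: [3.142, -0.0, 0.152]
contact_force: [0.3, 1.0, 0.0]
gripper_width: 0.0239
diff comp 1.8592478632478633 ref 1.8046222222222221
A [ 0.0015 -0.0605  0.001 ]
B [-0.0375  0.0095  0.031 ]
C [-0.0085 -0.0175  0.046 ]
```

View pics/s15.png

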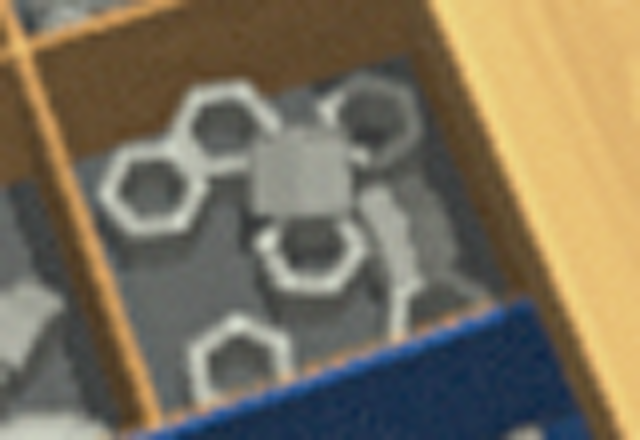

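The crop shows A flat at (222,125), C on edge at (300,170) and B leaning at (410,230). All are inside the dividers, and nothing has moved between the two pictures beyond image noise.

```bash
python3 -c "
from cell import bot
print(bot.sign_off())"
```

```text
the job is handed in; nothing more can be done
None
```

I swept all three steel nuts over the bench's front edge and they came to rest in the compartment that already held nuts; I handed the job in at about 22.5 s. I pushed them with the fingers held about 24 mm apart. Nut A went diagonally in one push. B and C were each slid sideways along the bench first, then pushed off.

**Nuts:** The last side picture shows all three inside that compartment. A lies flat on the floor, B leans against the stock nuts, and C stands on edge on top of them, roughly 45 mm above the floor against the 75 mm limit. Two pictures about 0.8 s apart showed no movement beyond image noise. The top camera could not confirm this because the arm blocked its view of the compartment. My depth spot check on A read the floor through its bore, so A's position rests on the picture alone.

**Bystanders:** The screw plug and hose fitting measured within about 2 mm of where they started. The oil bottle agreed to about 1 mm in the side view; the top view read about 12 mm different in y, but its first reading merged the bottle with extra pixels. The spanner's blobs broke up differently in the two pictures, so I judged it unmoved from the image and from the arm never going near it. The coloured look-alike nuts were not moved.

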